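Set the screw-down tube rest and lay the tube across it

ROBOT

A 6-joint arm with a two-finger parallel gripper is mounted at the origin on a cart in front of the work surface, level with it; the furniture and walls round the work are solid. World frame = base frame: x ahead of the robot, y to its left, z up, the work surface at z = 0. Lengths are in mm, angles in rad, forces in N, time in s.
With the tool pointing down it reaches from about 275 to 750 mm from the base axis. Payload 10.2 kg.
Tool frame: the origin (TCP) lies on the centre line of the jaws, within the pads' length; the fingertips stand 19 mm ahead of it and the grasp point (between the pads) is the TCP (arm.tcp_to_tips is the distance from the TCP to the fingertips, in mm); z points along the fingers, y is the line along which they close (so a half turn about z gives the same grasp; the last joint's range is limited). The gripper opens to 85 mm and grips with 20 to 120 N. Pads are 22 mm wide; open, the fingers measure 114 mm over their backs; the gripper's body (76 mm by 85 mm) begins 54 mm behind the grasp point. The pads swing forward as they close: fully open they stand 13 mm farther back than shut.
Start: joints at [-1.494, 0.313, 1.498, -0, 1.331, -0.223], TCP at [155.035, -501.593, 250.294] pointing down, gripper open.
Joint ranges: [-2.94, 2.94], [-0.97, 2.17], [0.19, 2.56], [-1.23, 4.37], [0.02, 3.11], [-2.88, 2.88]. Speed limits (rad/s): [2.39, 2.39, 3.01, 3.14, 3.14, 3.14].

INTERFACE

Orientations are given as a 3x3 rotation matrix whose columns are the frame's x, y, z axes.
In Python, from plant import arm, claw, optics, ticket, monitor gives the robot as it stands. Calls block until the motion is done:
- arm.move_pose(position, orientation): joint-space move of the TCP to a pose.
- arm.move_linear(position, ori=None, rate=150, force_limit=None): straight line of the TCP; ori=None keeps the orientation; rate is the mean speed in mm/s. With force_limit (N) it stops when the force on the tool has changed by that much, and returns True; else False.
- arm.set_joints(angles): joint-space move.
- claw.open_jaws() and claw.close_gripper(force=None): open the fingers fully, or close them until they stop; force is the grip in N (None keeps the last).
- arm.pause(seconds).
- arm.inverse_kinematics(position, orientation): joint angles nearest the present ones, or None.
- optics.camera(name): name is "scene" or "top" or "wrist"; returns (picture, depth): 420x560x3 uint8, red, green, blue; 420x560 float32, mm along the optical axis (not along the pixel's ray), 0 where there is no reading.
- optics.camera_params(name): a dict with "vertical_fov" (degrees; the focal length in pixels is half the picture's height over the tangent of half this angle, whatever the lens; pixels are square), "cx", "cy" (the principal point, pixels), "cam_to_world" (4x4, takes a point from camera to world coordinates). Camera axes: x right, y down, z forward; pixel columns grow to the right and rows downward; lengths in mm; the calibration is good to about 2 mm. A picture is of the moment at which its call begins: read the wrist's pose just before it. camera_params takes no time and is no camera call; for the wrist camera it gives the pose at the moment of the call.
A pose or a line that the arm cannot do raises arm.PlanningError and nothing moves.
- ticket.sign_off(): hands the job in; it is judged then, once.
Readings, each from a call of its own:
- monitor.current_t(): time.
- monitor.current_joint_positions(): joint angles.
- monitor.current_joint_vel(): joint speeds.
- monitor.current_tau(): joint torques, N m.
- monitor.current_ee_pos(): TCP position.
- monitor.current_ee_rot(): TCP orientation.
- monitor.current_wrist_force(): force on the tool from outside, world axes, zero at the start.
- monitor.current_moment(): the same for the moment, N m.
- monitor.current_grip_width(): finger opening in mm.
- monitor.current_grip_force(): force on a finger pad.
Only numpy, scipy, OpenCV 4.12 (cv2) and the standard library are available. Lean on these libraries where they do the work, as an engineer would, in place of code of your own. Each camera call takes 0.05 s, during which the arm holds its last target. There are 200 camera calls.

TASK

Get the tube rest ready for sawing: screw the grooved head down clockwise until it is snug on its washer, and stop at the first point after it has become snug where its groove is in line with the groove of the fixed rest - do not leave it loose, and do not force it on by another half turn. Then let go of it and lay the steel tube in both grooves, so that it bridges the two rests. Leave the tin, the loupe and the steel block where they are.

Things in the scene. Friction and masses are not known exactly. Their poses are not given: they have to be found in the camera images.
- fixture: The tube rest's aluminium base plate, 160 x 70 x 8 mm, fixed to the bench. Origin: on its underside, exactly below the vertical axis of the screw head. Its x axis points from the head to the fixed rest, a steel block (30 mm wide, 16 mm long along x) centred 92 mm from the origin. The plate between the two is bare. z is up.
- fixed_groove (a point): Middle of the bottom line of the fixed rest's 90 degree V groove, which runs along the fixture's x axis; 92 mm along +x from the screw axis, 57.5 mm above the bench; the groove is 20 mm wide and 10 mm deep. Axes as the fixture's.
- head: The grooved steel screw head. Origin: on the screw axis at its underside, 19 to 27 mm above the bench. A round foot (47 mm diameter, 7 mm high) carries a block 44 mm long (its x) by 30 mm wide (its y) with flat sides to grip, reaching 45 mm above the origin. Right-handed screw: clockwise seen from above goes down, 4 mm a turn (follow it down); it stays where it is left.
- head_groove (a point): Middle of the bottom line of the head's V groove (90 degrees, 20 mm wide, 10 mm deep), 35 mm above the head's origin; axes as the head's. The groove runs along x, open at both ends and the same either way round, so it comes in line with the fixed one every half turn. The in-line position to choose lies 1.1 to 2.9 rad after the foot first touches the washer; the one half a turn before is still loose.
- head_foot (a point): The underside of the head's foot. It meets a copper washer (48 mm diameter, 3 mm thick) on a stiff spring somewhere from 0.6 rad to a turn clockwise of the start. Before that the drag is steady, about 0.06 N m; after it the torque grows by about 0.09 N m per rad, with no hard stop (0.13 N m or more when in line and snug). The post's height varies by 3 mm and is not measured: only torque tells of touching.
- tube: Loose plain steel tube, 13 mm diameter, 120 mm long along its y axis, lying on the bench at the start. Origin: middle of its length, at its underside as it first lies (6.5 mm off its axis).
- tube_mid (a point): The middle of the tube on its axis.
- tin: Bystander: low round brass-coloured tin, 67 mm diameter, 20 mm high; origin under its centre.
- loupe: Bystander: black folding loupe, 25 x 50 x 21 mm; origin under its centre.
- block: Bystander: dark steel block, 38 x 44 x 22 mm; origin under its centre.
Not all that is in view belongs to the job. What is shaped like the part that bears head but turquoise is not meant.

How it is judged (in metres and radians):
On the way:
1. the head is snug on its washer with its groove in line, and let go, before the tube is laid (contact force between head and the fingers below 0.1 N and contact force between head and anything else between 5 and 40 N and angle between the x axis of head and the x axis of fixture, either way round below 0.12 rad and contact force between tube and head below 0.02 N), for 0.2 s.
At the end, for the whole second after the job is handed in: The head, let go, presses on its washer with 5 to 40 N (snug, not over-tightened), its groove is within 7 degrees of the line to the fixed rest; the tube lies at rest in both grooves, touching both rests, within 4.5 degrees of the fixture's line and within 6 mm of its middle line (contact force between head and the fingers below 0.1 N and contact force between head and anything else between 5 and 40 N and angle between the x axis of head and the x axis of fixture, either way round below 0.12 rad and contact force between tube and head above 0.05 N and contact force between tube and fixture above 0.05 N and angle between the y axis of tube and the x axis of fixture, either way round below 0.08 rad and y of tube_mid in the frame of fixed_groove between -0.006 and 0.006 m and linear speed of tube below 0.02 m/s).
It fails at once if the head was over-tightened (left pressing on its washer with more than 43 N) (contact force between head and the fingers below 0.1 N and contact force between head and anything else above 43 N and contact force between head and tube below 0.1 N and angular speed of head below 0.05 rad/s).
It fails at once if the tin was moved more than 20 mm (distance of tin from where it was at the start of the episode above 0.02 m).
It fails at once if the loupe was moved more than 20 mm (distance of loupe from where it was at the start of the episode above 0.02 m).
It fails at once if the block was moved more than 20 mm (distance of block from where it was at the start of the episode above 0.02 m).
It also fails if it takes over 72 s, if anything falls off the work surface, if the arm or the gripper's body presses on something with over 40 N, if the wrist force passes 120 N, or if a joint passes its speed limit or range.

## Working session

There is one attempt and no reset: what is moved stays moved. The work goes in short steps, each a Python script; the robot and the scene stay as the last script left them, time stands still between calls to the robot, and variables do not carry over. Pictures are saved under pics/ and viewed, at most 10 in all, crops included, and the job is handed in when it is done.

```bash
ls; mkdir -p pics; cat > h.py <<'E'
import numpy as np, cv2
from plant import arm, claw, optics, ticket, monitor
def snap(n,f=None):
    P=optics.camera_params(n); im,d=optics.camera(n)
    np.savez('pics/'+(f or n)+'.npz',im=im,d=d,T=P['cam_to_world'],c=[P['cx'],P['cy'],P['vertical_fov']])
    cv2.imwrite('pics/'+(f or n)+'.png',im[:,:,::-1]); return im,d,P
def world(f):
    z=np.load('pics/'+f+'.npz'); d=z['d']; cx,cy,fv=z['c']; F=d.shape[0]/2/np.tan(np.radians(fv)/2)
    v,u=np.mgrid[:d.shape[0],:d.shape[1]]
    p=np.stack([(u-cx)/F*d,(v-cy)/F*d,d],-1)@z['T'][:3,:3].T+z['T'][:3,3]
    p[d==0]=np.nan
    return p,z['im']
def down(a): # tool y axis (closing) at angle a in world
    c,s=np.cos(a),np.sin(a)
    y=np.array([c,s,0]); z=np.array([0,0,-1.]); return np.stack([np.cross(y,z),y,z],1)
E
python3 - <<'E'
from h import *
for n in('top','scene'): 
    snap(n); 
a=cv2.imread('pics/top.png');b=cv2.imread('pics/scene.png')
print(monitor.current_t(), optics.camera_params('top'), monitor.current_ee_rot())
E
```

```text
pics
0.1 {'vertical_fov': 57.85059767152876, 'cx': 280.85725880008334, 'cy': 208.61505880117534, 'cam_to_world': array([[-2.34185833e-03, -9.90309588e-01,  1.38857606e-01,
         4.59039586e+02],
       [-9.99646607e-01, -1.35857816e-03, -2.65483744e-02,
         4.64721628e+01],
       [ 2.64797586e-02, -1.38870707e-01, -9.89956438e-01,
         9.18744490e+02],
       [ 0.00000000e+00,  0.00000000e+00,  0.00000000e+00,
         1.00000000e+00]])} [[ 9.55389327e-01  2.95349329e-01 -9.15067579e-05]
 [ 2.95349237e-01 -9.55388674e-01  1.14419007e-03]
 [ 2.50511248e-04 -1.12017343e-03 -9.99999341e-01]]
```

View pics/top.png

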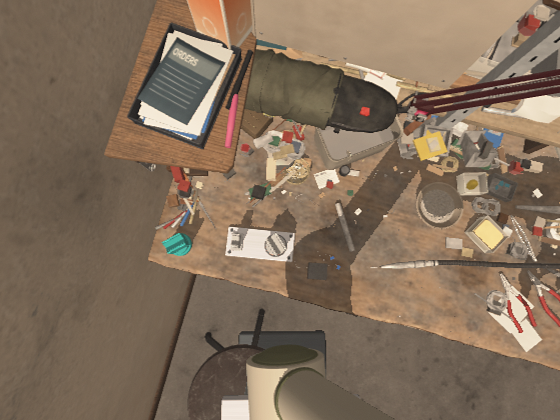

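View pics/scene.png

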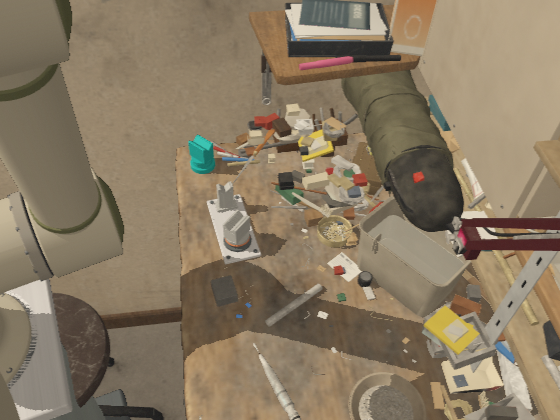

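The top view shows the fixture at (260,243), with the fixed rest at about (236,238) and the head at (276,243). The tube runs (338,203)-(351,250), the block is at (318,270), the tin at (298,170), the loupe near (259,191) and the turquoise decoy at (177,244).

```bash
python3 - <<'E'
from h import *
p,im=world('top'); 
c=im[180:290,215:365,::-1]; cv2.imwrite('pics/c1.png',cv2.resize(c,None,fx=5.3,fy=5.3,interpolation=cv2.INTER_CUBIC))
def rep(n,m):
    q=p[m]; r=cv2.minAreaRect(q[:,:2].astype(np.float32)); print(n,len(q),q.mean(0).round(1),np.array(cv2.boxPoints(r)).round(1).tolist(),[np.round(x,1) for x in r[1]])
v,u=np.mgrid[:420,:560]
z=p[...,2]
f=(u>215)&(u<300)&(v>215)&(v<265)
rep('plate',f&(z>5)&(z<12)); rep('tops',f&(z>45)&(u<248)); rep('head',f&(z>48)&(u>258))
rep('headhi',f&(z>60)&(u>258)); print(np.nanmax(z[f&(u>258)]),np.nanmax(z[f&(u<248)]))
t=(u>328)&(u<362)&(v>195)&(v<258)&(z>6)&(z<20); rep('tube',t)
print('block',p[270,318],'tin',p[170,298],'loupe',p[191,259],'bench',p[250,325])
E
```

```text
plate 1267 [502.1  76.3   7.8] [[459.8999938964844, -2.299999952316284], [529.2999877929688, -9.300000190734863], [545.2999877929688, 149.5], [475.8999938964844, 156.5]] [np.float64(159.6), np.float64(69.8)]
tops 105 [507.4 127.2  62.5] [[492.20001220703125, 121.69999694824219], [521.7999877929688, 118.30000305175781], [523.5999755859375, 134.1999969482422], [494.0, 137.60000610351562]] [np.float64(16.1), np.float64(29.8)]
head 266 [498.8  36.6  65.3] [[472.5, 37.29999923706055], [488.79998779296875, 12.300000190734863], [525.2999877929688, 35.900001525878906], [509.1000061035156, 61.0]] [np.float64(43.5), np.float64(29.9)]
headhi 243 [499.1  36.7  65.9] [[472.6000061035156, 37.29999923706055], [488.70001220703125, 12.300000190734863], [525.2999877929688, 35.900001525878906], [509.20001220703125, 60.900001525878906]] [np.float64(43.5), np.float64(29.8)]
72.50284926705524 69.11937354684369
tube 266 [ 542.4 -130.4   11.2] [[483.8999938964844, -141.10000610351562], [487.6000061035156, -153.6999969482422], [602.7000122070312, -120.0999984741211], [599.0, -107.5]] [np.float64(119.9), np.float64(13.1)]
block [440.08460745 -64.10064185  21.70950877] tin [684.93145646 -21.00326505  -0.98410749] loupe [612.7868418   72.25855479  99.65027361] bench [487.27833536 -84.72991148  -1.78211655]
```

View pics/c1.png

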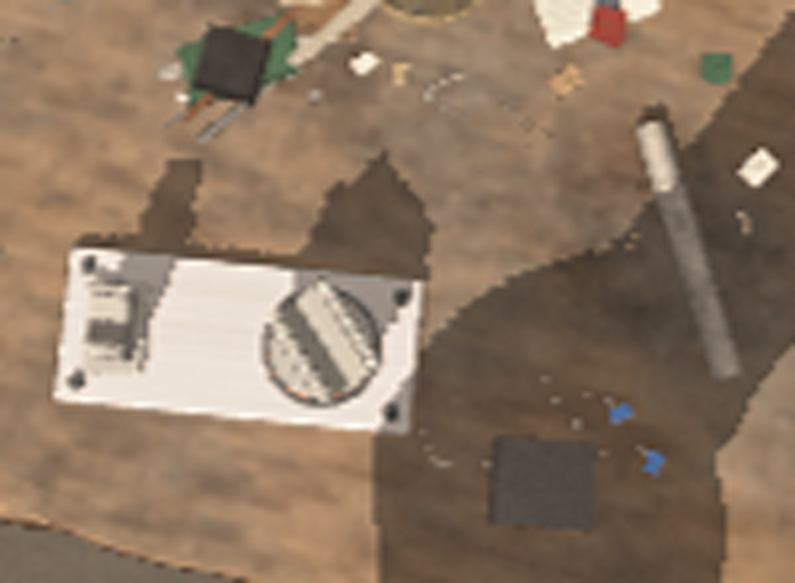

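```bash
python3 - <<'E'
from h import *
H=np.array([499.,36.7]); yaw=np.radians(32.9+90)
q=arm.inverse_kinematics([*H,170],down(yaw)); print(q)
arm.move_pose([*H,170],down(yaw)); print(monitor.current_t(),monitor.current_joint_positions(),monitor.current_wrist_force(),monitor.current_moment())
snap('wrist','w1'); p,im=world('w1'); z=p[...,2]
print(np.nanpercentile(z,[1,50,99]))
xy=np.hypot(p[...,0]-H[0],p[...,1]-H[1]); m=(xy<32)&(z>66)&(z<76); m0=(xy<32)&(z>66)&(z<100)
for mm in(m,m0):
  q=p[mm]; r=cv2.minAreaRect(q[:,:2].astype(np.float32)); print(len(q),np.median(q[:,2]),r,cv2.boxPoints(r).round(1).tolist())
print(monitor.current_t())
E
```

```text
[-1.61169016e-01  3.39555807e-01  1.68365828e+00 -4.44089210e-16
  1.11837857e+00 -2.30617867e+00]
2.4 [-1.62214082e-01  3.39546569e-01  1.68347091e+00 -9.31841324e-05
  1.11836189e+00 -2.30578947e+00] [0.24968067 0.24501701 0.37156096] [ 0.04491912  0.00494767 -0.02135362]
[-8.01670549e+02 -1.85079880e-01  2.33995769e+02]
1404 68.39310294815593 ((497.28118896484375, 37.8751220703125), (44.4306526184082, 30.051090240478516), 33.007972717285156) [[470.5, 38.400001525878906], [486.79998779296875, 13.199999809265137], [524.0999755859375, 37.400001525878906], [507.70001220703125, 62.599998474121094]]
1404 68.39310294815593 ((497.28118896484375, 37.8751220703125), (44.4306526184082, 30.051090240478516), 33.007972717285156) [[470.5, 38.400001525878906], [486.79998779296875, 13.199999809265137], [524.0999755859375, 37.400001525878906], [507.70001220703125, 62.599998474121094]]
2.45
```

View pics/w1.png

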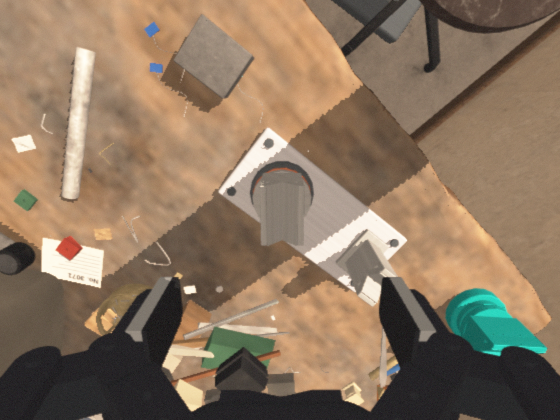

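The wrist view shows the head at (282,210) with its groove running vertically in the image, squarely between the fingers. The fixed rest is at (365,265) and the tube at (78,125).

```bash
cat >> h.py <<'E'
def turn(C,z0,y0,y1,step=0.2):
    """turn from yaw y0 to y1 about C, following the thread; returns log"""
    n=int(np.ceil(abs(y1-y0)/step)); L=[]
    for a in np.linspace(y0,y1,n+1)[1:]:
        z=z0+(a-y0)*4/(2*np.pi); arm.move_pose([*C,z],down(a))
        m=monitor.current_moment(); f=monitor.current_wrist_force(); L.append((a-y0,m[2],*f))
        print(round(monitor.current_t(),2),np.round(L[-1],3))
        if np.linalg.norm(f)>60: print('FORCE'); break
    return np.array(L)
E
python3 - <<'E'
from h import *
C=np.array([498.,37.3]); y=np.radians(123)
arm.move_pose([*C,110],down(y))
print(arm.move_linear([*C,56],rate=80,force_limit=8), monitor.current_ee_pos(), monitor.current_wrist_force(),monitor.current_moment(),monitor.current_t())
claw.close_gripper(50); print(monitor.current_t(),monitor.current_grip_width(),monitor.current_grip_force(),monitor.current_wrist_force(),monitor.current_moment())
turn(C,56,y,y-0.6)
E
```

```text
False [498.34469424  37.25552425  56.47585247] [-0.3601174   0.45740142  0.44780198] [ 0.0191321   0.01360646 -0.01271806] 3.625
4.175 29.480329965310606 52.4078232049942 [-0.19623401 -3.22066091  4.77831208] [-0.47398526  0.13926566  0.04101821]
4.44 [-0.15  -0.028 -0.027 -3.779  5.004]
4.71 [-0.3   -0.03  -0.537 -4.895  5.019]
4.97 [-0.45  -0.085 -0.061 -5.04   5.79 ]
5.24 [-0.6   -0.064  0.016 -5.619  5.01 ]
```

```bash
sed -i "s/m=monitor.current_moment(); f=/m=np.mean([(arm.pause(.01),monitor.current_moment())[1] for _ in range(6)],0); t6=monitor.current_tau()[5]; f=/; s/L.append((a-y0,m\[2\],\*f))/L.append((a-y0,m[2],t6,*f))/" h.py
python3 - <<'E'
from h import *
C=np.array([498.,37.3]); y=np.radians(123)
turn(C,56-.6*2/np.pi,y-.6,y-2.24,.22)
E
```

```text
5.61 [-0.205 -0.06  -0.01  -0.066 -5.86   4.885]
5.97 [-0.41  -0.04  -0.01  -0.402 -6.546  5.051]
6.34 [-0.615 -0.075 -0.009 -0.322 -8.246  4.969]
6.71 [-8.200e-01 -5.200e-02 -9.000e-03 -2.216e+00 -9.197e+00  4.738e+00]
7.08 [-1.025 -0.055 -0.01  -1.854 -9.477  5.094]
7.44 [-1.23  -0.07  -0.01  -1.776 -9.291  6.559]
7.81 [ -1.435  -0.053  -0.011  -3.138 -10.101   7.343]
8.18 [ -1.64   -0.068  -0.012  -3.121 -11.218   7.413]
```

```bash
python3 - <<'E'
from h import *
C=np.array([497.9,36.6]); y=np.radians(123)
turn(C,56-2.24*2/np.pi,y-2.24,y-4.9,.25)
print(monitor.current_joint_positions())
E
```

```text
8.57 [-0.242 -0.087 -0.027 -3.289 -6.87   7.503]
8.96 [-0.484 -0.09  -0.048 -4.457 -5.726  8.03 ]
9.35 [-0.725 -0.109 -0.064 -5.435 -5.982  9.843]
9.74 [-0.967 -0.112 -0.076 -4.7   -6.296  9.653]
10.13 [-1.209 -0.132 -0.088 -5.27  -4.984 11.623]
10.53 [-1.451 -0.153 -0.102 -7.006 -3.833 11.614]
10.92 [-1.693 -0.183 -0.121 -6.649 -3.199 12.17 ]
11.31 [-1.935 -0.156 -0.143 -5.81  -1.193 11.93 ]
11.7 [-2.1760e+00 -2.3200e-01 -1.6700e-01 -5.3660e+00 -7.0000e-03  1.2404e+01]
12.09 [-2.418 -0.245 -0.194 -5.446 -0.097 12.485]
12.48 [-2.66  -0.264 -0.223 -4.169  0.222 12.494]
[-1.61434579e-01  5.12160499e-01  1.78823521e+00  5.64209936e-04
  8.42019194e-01  2.58872042e+00]
```

Torque has risen steadily since about 2.5 rad, so contact was near 2.6 rad and the in-line position to choose is at about 5.39 rad total. I'll release, measure the angle and regrasp.

```bash
cat >> h.py <<'E'
def angles(f,C=(498,37)):
    p,im=world(f); z=p[...,2]
    def box(c,R,zl,zh):
        m=(np.hypot(p[...,0]-c[0],p[...,1]-c[1])<R)&(z>zl)&(z<zh); r=cv2.minAreaRect(p[m][:,:2].astype(np.float32)); b=cv2.boxPoints(r)
        e=b[1]-b[0]; g=b[2]-b[1]; l=e if np.hypot(*e)>np.hypot(*g) else g
        print(f,m.sum(),np.round(r[0],1),np.round(r[1],1),'z',np.percentile(p[m][:,2],[5,50,95]).round(1),'long axis deg',round(np.degrees(np.arctan2(l[1],l[0]))%180,2)); return p[m]
    box(C,32,62,80); box((507.2,128.5),20,55,75)
    m=(z>5.)&(z<11)&(np.hypot(p[...,0]-502,p[...,1]-76)<95); r=cv2.minAreaRect(p[m][:,:2].astype(np.float32)); print('plate',r)
E
python3 - <<'E'
from h import *
C=np.array([497.9,36.6]); y=np.radians(123)-4.9
claw.open_jaws(); p=monitor.current_ee_pos(); print(p)
arm.move_linear([*C,110],rate=150)
arm.move_pose([*C,190],down(y+np.pi)); print(monitor.current_t(), monitor.current_wrist_force(), monitor.current_moment())
snap('wrist','w2'); snap('top','t2'); angles('w2'); angles('t2'); angles('top')
E
```

```text
[497.86323625  36.61626537  52.79974219]
16.25 [ 0.37710422 -0.87965315  0.19065868] [0.0358633  0.0073281  0.04307624]
w2 1341 [497.5  37.7] [30.  44.5] z [62.5 65.3 66.7] long axis deg 112.32
w2 1160 [506.6 129.3] [16.  30.2] z [57.8 64.6 67.9] long axis deg 174.32
plate ((529.7113647460938, 71.6783676147461), (160.19155883789062, 127.35575103759766), 84.23677825927734)Traceback (most recent call last):
  File "<stdin>", line 6, in <module>
  File "h.py", line 31, in angles
    box(C,32,62,80); box((507.2,128.5),20,55,75)
    ~~~^^^^^^^^^^^^
  File "h.py", line 30, in box
    print(f,m.sum(),np.round(r[0],1),np.round(r[1],1),'z',np.percentile(p[m][:,2],[5,50,95]).round(1),'long axis deg',round(np.degrees(np.arctan2(l[1],l[0]))%180,2)); return p[m]
                                                          ~~~~~~~~~~~~~^^^^^^^^^^^^^^^^^^^^^
    return _quantile_unchecked(
        a, q, axis, out, overwrite_input, method, keepdims, weights)
    return _ureduce(a,
                    func=_quantile_ureduce_func,
    ...<5 lines>...
                    overwrite_input=overwrite_input,
                    method=method)
    r = func(a, **kwargs)
    result = _quantile(arr,
                       quantiles=q,
    ...<2 lines>...
                       out=out,
                       weights=wgt)
    slices_having_nans = np.isnan(arr[-1, ...])
                                  ~~~^^^^^^^^^
IndexError: index -1 is out of bounds for axis 0 with size 0
```

View pics/w2.png

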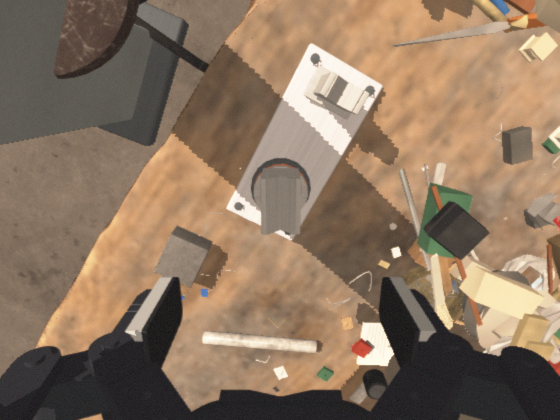

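The wrist view shows the head at 112.3°, with its groove vertical at (280,200) between the fingers. The fixed rest's long side is at 174.3°, so its groove runs at 84.3°. That leaves 28.0° to turn.

```bash
python3 - <<'E'
from h import *
C=np.array([497.8,36.8]); y=np.radians(22.32)
arm.move_pose([*C,100],down(y))
print(arm.move_linear([*C,52.9],rate=100,force_limit=8)); claw.close_gripper(50); print(monitor.current_grip_width(),monitor.current_wrist_force())
turn(C,52.9,y,np.radians(-5.72),.17)
claw.open_jaws(); arm.move_linear([*C,190],rate=150)
print(monitor.current_t()); snap('wrist','w3'); angles('w3')
E
```

```text
False
29.018684331083225 [-2.12060992 -0.54948409  5.25612749]
18.31 [-0.163 -0.261 -0.226 -1.342 -0.287  5.121]
18.64 [-0.326 -0.31  -0.237 -2.131 -0.159  6.02 ]
18.98 [-0.489 -0.289 -0.249 -2.327 -0.489  5.443]
20.625
w3 1317 [497.6  37.9] [44.3 29.9] z [62.4 65.1 66.5] long axis deg 83.74
w3 1167 [506.6 129.3] [15.8 30. ] z [57.8 64.9 67.9] long axis deg 174.25
plate ((529.953857421875, 71.64146423339844), (159.89779663085938, 127.9307632446289), 84.20732116699219)
```

Head is at 83.7° against a line of 84.25°, and it is snug and let go. Next is the tube.

```bash
python3 - <<'E'
from h import *
T=np.array([543.,-130.5]); a=np.radians(16.3-90)
arm.move_pose([*T,170],down(a)); print(monitor.current_t(),monitor.current_joint_positions())
snap('wrist','w4'); p,im=world('w4'); z=p[...,2]
m=(z>6)&(z<18)&(np.hypot(p[...,0]-T[0],p[...,1]-T[1])<70)
n,lab,st,_=cv2.connectedComponentsWithStats(m.astype(np.uint8)); k=1+np.argmax(st[1:,4]); q=p[lab==k]
r=cv2.minAreaRect(q[:,:2].astype(np.float32)); print(r,cv2.boxPoints(r).round(1).tolist(),np.percentile(q[:,2],[5,50,95]))
g=p[(np.hypot(p[...,0]-T[0],p[...,1]-T[1])<60)&(z<4)]; print('bench',np.median(g[:,2]))
E
```

```text
21.5417 [-4.44738630e-01  4.58240206e-01  1.50743643e+00  2.43978166e-04
  1.17680432e+00  8.38830755e-01]
((541.7012329101562, -130.32601928710938), (120.41050720214844, 12.779349327087402), 16.133554458618164) [[482.1000061035156, -140.89999389648438], [485.6000061035156, -153.1999969482422], [601.2999877929688, -119.69999694824219], [597.7999877929688, -107.5]] [ 8.28558721 11.69981017 13.30577858]
bench -0.25424511855237597
```

View pics/w4.png

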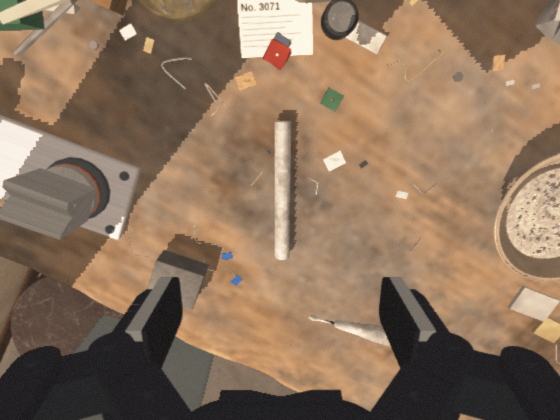

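The wrist view shows the tube at (282,125)-(282,260), centred between the fingers, with the block at (180,275) clear of the jaws.

```bash
python3 - <<'E'
from h import *
T=np.array([542.3,-130.4]); a=np.radians(16.2-90)
arm.move_pose([*T,80],down(a))
print(arm.move_linear([*T,21.5],rate=80,force_limit=6)); claw.close_gripper(40)
print(monitor.current_t(),monitor.current_ee_pos(),monitor.current_grip_width(),monitor.current_grip_force(),monitor.current_wrist_force())
arm.move_linear([*T,150],rate=150); print(monitor.current_grip_width(),monitor.current_wrist_force())
b=np.radians(84.25-90); F=np.array([502.5,83.])
arm.move_pose([*F,150],down(b)); print(monitor.current_t(),monitor.current_grip_width())
arm.move_linear([*F,100],rate=120)
snap('wrist','w5'); snap('scene','s5')
c=cv2.imread('pics/s5.png')[160:300,170:310]; d=cv2.imread('pics/w5.png')
cv2.imwrite('pics/c5.png',np.hstack([cv2.resize(c,(390,390)),cv2.resize(d,(400,300))[:300].copy() if 0 else cv2.copyMakeBorder(cv2.resize(d,(400,300)),0,90,0,0,0)]))
E
```

```text
False
23.5833 [ 542.38140208 -130.45080796   21.71560248] 11.456823792396566 39.31282427161932 [-1.53773397 -0.10956443  2.84355287]
11.24221918634663 [-0.43874618 -0.14935175 -0.8135406 ]
25.4667 10.998342488287307
```

View pics/c5.png

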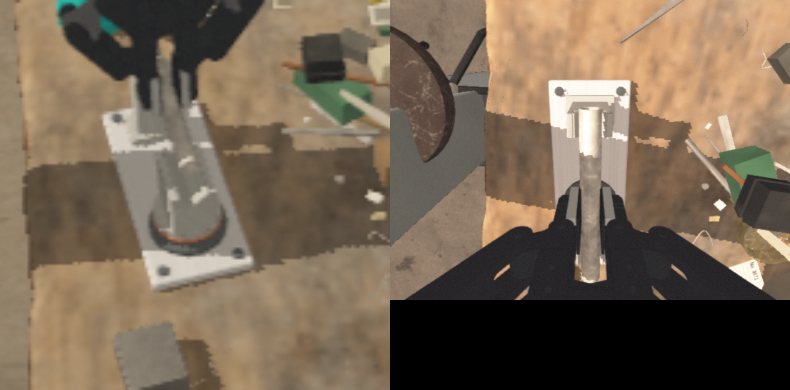

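The tube is held level and in line above the rests, spanning from the fixed rest to the head. Lowering it now.

```bash
python3 - <<'E'
from h import *
F=np.array([502.5,83.])
print(arm.move_linear([*F,78],rate=25,force_limit=4),monitor.current_ee_pos(),monitor.current_grip_width(),monitor.current_wrist_force(),monitor.current_moment(),monitor.current_t())
claw.open_jaws(); arm.pause(.3)
arm.move_linear([*F,190],rate=120); print(monitor.current_t())
snap('wrist','w6'); p,im=world('w6'); z=p[...,2]
m=(z>68.8)&(z<80)&(np.hypot(p[...,0]-502,p[...,1]-83)<75); q=p[m]; r=cv2.minAreaRect(q[:,:2].astype(np.float32)); print(r,cv2.boxPoints(r).round(1).tolist())
o=(q[:,:2]-[502,83])@[np.cos(1.4704),np.sin(1.4704)]
print([ (k,np.percentile(q[abs(o-k)<6][:,2],90).round(1)) for k in(-50,-25,0,25,50)])
E
```

```text
True [502.59500729  82.98010951  81.36516836] 11.400000592144163 [-1.16033185  0.32605868  4.84246771] [0.0632369  0.18790085 0.02523872] 26.85
28.9167
((506.0027770996094, 83.83060455322266), (120.1082534790039, 20.365957260131836), 83.8184814453125) [[489.3999938964844, 25.200000762939453], [509.70001220703125, 23.0], [522.5999755859375, 142.39999389648438], [502.29998779296875, 144.60000610351562]]
[(-50, np.float64(72.1)), (-25, np.float64(72.5)), (0, np.float64(72.8)), (25, np.float64(73.3)), (50, np.float64(73.6))]
```

View pics/w6.png

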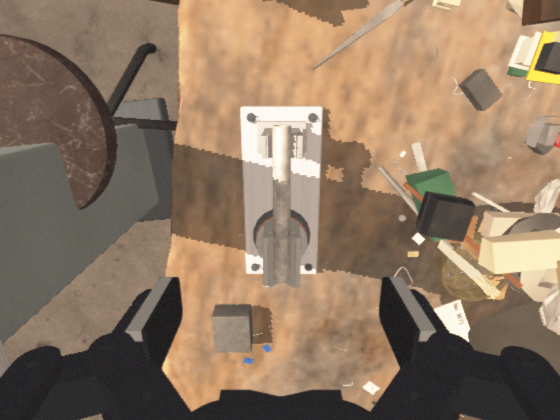

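The tube runs from (282,128) to (282,285), seated in both grooves. The head is still in line.

```bash
python3 -c "
from h import *
print(ticket.sign_off(), monitor.current_t())"
```

```text
the job is handed in; nothing more can be done
the job is handed in; nothing more can be done
```

I handed the job in at about 29 s, but no verdict came back: the head is screwed down snug and let go, about 0.5° off the fixed rest's line, the tube lies in both grooves, and the arm never came near the tin, loupe or block.

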